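# Rack the print rollers by width

## Robot

A 6-joint arm with a two-finger parallel gripper is mounted at the origin on a cart in front of the work surface, level with it; the furniture and walls round the work are solid. World frame = base frame: x ahead of the robot, y to its left, z up, the work surface at z = 0. Lengths are in m, angles in degrees, forces in N, time in s.
With the tool pointing down it reaches from about 0.275 to 0.825 m from the base axis. Payload 4.9 kg.
Tool frame: the origin (TCP) lies between the finger pads; the fingertips stand 25 mm ahead of it and the grasp point (between the pads) lies 6 mm ahead of it; z points along the fingers, y is the line along which they close (so a half turn about z gives the same grasp; the last joint's range is limited). The gripper opens to 85 mm and grips with 20 to 120 N. Pads are 22 mm wide; open, the fingers measure 114 mm over their backs; the gripper's body (76 mm by 85 mm) begins 54 mm behind the grasp point. The pads swing forward as they close: fully open they stand 13 mm farther back than shut.
Start: joints at [58.889, 18.69, -11.035, 60.275, 0, 82.311], TCP at [0.219, 0.505, 0.256] pointing down, gripper open.
Joint ranges: [-152.03, 152.03], [-55.5, 102.48], [-74.3, 77.21], [-110.64, 120.58], [-84.22, 78.4], [-180, 180]. Speed limits (degrees/s): [147.25, 147.25, 180, 180, 180, 180].

## Interface

Orientations are given as a 3x3 rotation matrix whose columns are the frame's x, y, z axes.
In Python, from plant import monitor, imaging, arm, models gives the robot as it stands. The module is installed in compiled form; this text tells all that it offers.
- The arm moves only by the tool arm_command, never from a script. Its argument "motion" is a list of rows, each a list of 3 entries, a list of its own where there are three numbers: the turn, a rotation vector about the tool's x, y, z in rad, then the shift along the tool's x, y, z in m, then the finger opening in m, from 0 to 0.0854. In form: [[[ax, ay, az], [dx, dy, dz], hand], ...]. A call has 1 to 20 rows; each row is the pose to reach, as a shift and turn from the pose commanded when the call began, along the tool's axes at that moment; what a row does not reach only later rows make up. A row lasts 1/10 s, in which the tool goes at most 50 mm and 8.59 degrees, less where a joint would pass 70% of its speed; a pose out of reach is approached as far as the arm can. A call with a gripper value outside its range is refused whole. The fingers move at their own pace and stop on an object; the grip force is fixed at half the most. Time passes only in rows, so rows that repeat a pose let the fingers close. It gives the time, the measured TCP pose, the force, the opening and the grip force at its end, in the units of the state.
- monitor.read_state(): the state, without advancing time (a new reading comes with each control period).
- imaging.read_camera(name): name is "scene" or "top" or "wrist"; returns a dict with "color" (420x560x3 uint8, red, green, blue), "fx", "fy", "cx", "cy" (pixels), "world_from_camera" (4x4, takes a point from camera to world coordinates); the wrist camera has in their place "mount" (4x4, takes a point from camera to tool coordinates, whose origin is the TCP and whose axes are the flange's). Camera axes: x right, y up, looking along -z (the intrinsics and any distortion apply to the point x, -y, -z); pixel columns grow to the right and rows downward; lengths in m; the calibration is good to about 2 mm. A picture is of the moment at which its call begins: read the wrist's pose just before it. There is no depth.
- arm.sign_off(): hands the job in; it is judged then, once.
Trained networks look in the newest picture that a camera, given by its name, has taken for a name from the list of things; names that differ only in an ending like _2 or _b are one class to them, and where a whole thing is asked for, a point or a joint stands for the part that bears it (a point fixed in the world has none). Each returns a list of dicts, best first, with "conf" (0 to 1); they miss things now and then, are a little off and sometimes report something else, mostly with a low value. They report only what shows in the picture. A call takes as long as a camera call.
- models.look_for(camera, label): "bbox" ([centre column, centre row, width, height] in pixels, round what is visible of it).
- models.tip_of(camera, label): "position" ([column, row] in pixels: a listed point, or the origin of a listed thing).
The state is a dict: "time": time; "q": joint angles; "qvel": joint speeds; "effort": joint torques, N m; "tcp_pos": TCP position; "ee_rot": TCP orientation; "contact_force": force on the tool from outside, world axes, zero at the start; "ft_torque": the same for the moment, N m; "opening": finger opening in m; "gripper_force": force on a finger pad.
Only numpy, scipy, OpenCV 4.12 (cv2) and the standard library are available. Lean on these libraries where they do the work, as an engineer would, in place of code of your own. Each camera call takes 0.05 s, during which the arm holds its last target. There are 200 camera calls.

## Task

The washed print rollers have dried on the blotting board: put all four back in the wooden roller rack in order of width, the widest at the wide end of the rack down to the narrowest at its narrow end. Lower each one gently between its own pair of bearers until both spindle ends lie right down in the notches and the rubber touches nothing. Leave the roll of tape and the loupe where they are.

Things in the scene. Friction and masses are not known exactly. Their poses are not given: they have to be found in the camera images.
- roller_140: the widest of four loose spare rollers: red-brown rubber barrel 140 mm wide, 30 mm diameter; black hexagon plate on each end (38 mm across flats, 4 mm thick); steel spindle of 10 mm diameter, 188 mm tip to tip; about 220 g. Origin mid-length on the axis, y along the spindle (ends alike). Lies on its hexagons on an off-white board 3 mm thick, axis 22 mm above the bench. Hold the barrel.
- roller_110: the second widest of four loose spare rollers: red-brown rubber barrel 110 mm wide, 30 mm diameter; black hexagon plate on each end (38 mm across flats, 4 mm thick); steel spindle of 10 mm diameter, 158 mm tip to tip; about 190 g. Origin mid-length on the axis, y along the spindle (ends alike). Lies on its hexagons on an off-white board 3 mm thick, axis 22 mm above the bench. Hold the barrel.
- roller_80: the second narrowest of four loose spare rollers: red-brown rubber barrel 80 mm wide, 30 mm diameter; black hexagon plate on each end (38 mm across flats, 4 mm thick); steel spindle of 10 mm diameter, 128 mm tip to tip; about 160 g. Origin mid-length on the axis, y along the spindle (ends alike). Lies on its hexagons on an off-white board 3 mm thick, axis 22 mm above the bench. Hold the barrel.
- roller_50: the narrowest of four loose spare rollers: red-brown rubber barrel 50 mm wide, 30 mm diameter; black hexagon plate on each end (38 mm across flats, 4 mm thick); steel spindle of 10 mm diameter, 98 mm tip to tip; about 130 g. Origin mid-length on the axis, y along the spindle (ends alike). Lies on its hexagons on an off-white board 3 mm thick, axis 22 mm above the bench. Hold the barrel.
- place_140: place for the widest roller in the fixed wooden rack: two pale upright bearers, 162 mm apart inside, 13 mm thick, each with a V notch open at the top. Origin where the middle of the seated roller's axis rests, 47 mm above the bench; y along the spindle, x along the row, z up. Bearers' tops 62 mm, top of the base board 14 mm above the bench.
- place_110: place for the second widest roller in the fixed wooden rack: two pale upright bearers, 132 mm apart inside, 13 mm thick, each with a V notch open at the top. Origin where the middle of the seated roller's axis rests, 47 mm above the bench; y along the spindle, x along the row, z up. The V is 29 mm wide at its mouth, 15 mm above the origin; flanks at 60 degrees.
- place_80: place for the second narrowest roller in the fixed wooden rack: two pale upright bearers, 102 mm apart inside, 13 mm thick, each with a V notch open at the top. Origin where the middle of the seated roller's axis rests, 47 mm above the bench; y along the spindle, x along the row, z up. The places stand in a row, in order, 68 mm apart along x, on one tapered board.
- place_50: place for the narrowest roller in the fixed wooden rack: two pale upright bearers, 72 mm apart inside, 13 mm thick, each with a V notch open at the top. Origin where the middle of the seated roller's axis rests, 47 mm above the bench; y along the spindle, x along the row, z up. Each bearer is 46 mm wide along x; a seated roller has 7 mm end play each way.
- tape_roll: roll of masking tape lying flat, 106 mm across, 24 mm high, beside the work; origin at the centre of its underside; not to be moved
- loupe: black stand loupe (magnifier) standing on the bench beyond the work, 42 mm across, 40 mm high; origin at the centre of its underside; not to be moved

How it is judged (in metres and radians):
At the end, for the whole second after the job is handed in: Each of the four rollers lies at rest (slower than 20 mm/s) in its own place: its middle within 4 mm in height and 5 mm across the notch of the seated position, within 12 mm along the spindle, and its spindle within 0.1 rad of the place's y axis (z of roller_140 in the frame of place_140 between -0.004 and 0.004 m and x of roller_140 in the frame of place_140 between -0.005 and 0.005 m and y of roller_140 in the frame of place_140 between -0.012 and 0.012 m and angle between the y axis of roller_140 and the y axis of place_140, either way round below 0.1 rad and linear speed of each of roller_140, roller_110, roller_80, roller_50 below 0.02 m/s and z of roller_110 in the frame of place_110 between -0.004 and 0.004 m and x of roller_110 in the frame of place_110 between -0.005 and 0.005 m and y of roller_110 in the frame of place_110 between -0.012 and 0.012 m and angle between the y axis of roller_110 and the y axis of place_110, either way round below 0.1 rad and z of roller_80 in the frame of place_80 between -0.004 and 0.004 m and x of roller_80 in the frame of place_80 between -0.005 and 0.005 m and y of roller_80 in the frame of place_80 between -0.012 and 0.012 m and angle between the y axis of roller_80 and the y axis of place_80, either way round below 0.1 rad and z of roller_50 in the frame of place_50 between -0.004 and 0.004 m and x of roller_50 in the frame of place_50 between -0.005 and 0.005 m and y of roller_50 in the frame of place_50 between -0.012 and 0.012 m and angle between the y axis of roller_50 and the y axis of place_50, either way round below 0.1 rad); the robot touches nothing.
It fails at once if the tape roll or the loupe is pushed more than 20 mm (distance of any of tape_roll, loupe from where it was at the start of the episode above 0.02 m).
It fails at once if a roller is dropped or forced into the rack (more than 40 N between it and a place) (contact force between any of roller_140, roller_110, roller_80, roller_50 and place_140 above 40 N or contact force between any of roller_140, roller_110, roller_80, roller_50 and place_110 above 40 N or contact force between any of roller_140, roller_110, roller_80, roller_50 and place_80 above 40 N or contact force between any of roller_140, roller_110, roller_80, roller_50 and place_50 above 40 N).
It also fails if it takes over 106 s, if anything falls off the work surface, if the arm or the gripper's body presses on something with over 40 N, if the wrist force passes 120 N, or if a joint passes its speed limit or range.

## Working session

There is one attempt and no reset: what is moved stays moved. The work goes in short steps, Python scripts to look and compute and a tool call to move; the robot and the scene stay as the last step left them, time stands still between calls to the robot, and variables do not carry over. Pictures are saved under pics/ and viewed, at most 14 in all, crops included, and the job is handed in when it is done.

Besides the shell and the picture viewer there is one more tool, called after "Call:" as name(argument=value, ...) on one line, values as JSON. arm_command: Moves the arm, as the interface text tells. Its arguments: {"type":"object","properties":{"motion":{"type":"array","items":{"type":"array"}}},"required":["motion"]}

```bash
mkdir -p pics; cat > h.py <<'E'
import numpy as np, cv2
from plant import monitor, imaging, arm, models
def shot(n,f=None):
    c=imaging.read_camera(n)
    if f: cv2.imwrite('pics/'+f,c["color"][:,:,::-1])
    return c
def ray(c,px,T=None):
    T=c.get("world_from_camera") if T is None else T
    T=np.array(T)
    d=T[:3,:3]@np.array([(px[0]-c["cx"])/c["fx"],-(px[1]-c["cy"])/c["fy"],-1])
    return T[:3,3],d
def at(c,px,z,T=None):
    o,d=ray(c,px,T); return o+d*(z-o[2])/d[2]
def proj(c,p,T=None):
    T=np.array(c["world_from_camera"] if T is None else T)
    q=np.linalg.inv(T)@np.append(p,1)
    return np.array([c["cx"]-c["fx"]*q[0]/q[2], c["cy"]+c["fy"]*q[1]/q[2]])
E
python3 - <<'E'
from h import *
np.set_printoptions(precision=4,suppress=True)
s=monitor.read_state();print(s)
for n in("top","scene"):
    c=shot(n,n+'1.png');print(n,{k:v for k,v in c.items() if k!='color'})
    for w in(140,110,80,50):
        for p,z in(("roller_",.022),("place_",.047)):
            for r in models.tip_of(n,p+str(w))[:2]: print(p,w,np.array(r["position"]),round(r["conf"],2),at(c,r["position"],z))
    for p in("tape_roll","loupe"):
        for r in models.tip_of(n,p)[:1]: print(p,r,at(c,r["position"],0))
E
```

```text
{'time': 0.0, 'q': array([ 58.8882,  18.7333, -11.0926,  60.2747,   0.0011,  82.3101]), 'qvel': array([ 0.0179,  0.0605,  0.0117,  0.1196,  0.0232, -0.029 ]), 'effort': array([ -0.0023, -44.3397,  26.244 ,   0.0155,  -0.0006,   0.    ]), 'tcp_pos': array([0.2183, 0.5042, 0.2555]), 'ee_rot': array([[-0.9176,  0.3975, -0.0009],
       [ 0.3975,  0.9176, -0.0015],
       [ 0.0003, -0.0017, -1.    ]]), 'contact_force': array([-0.8718, -0.8192,  0.8748]), 'ft_torque': array([-0.0032, -0.0029, -0.0147]), 'gripper_force': 0.0, 'opening': 0.08526608298116013}
top {'fx': 527.9928325322181, 'fy': 527.9928325322181, 'cx': 280.40005528171184, 'cy': 213.45706049855465, 'world_from_camera': array([[ 0.0075,  0.981 , -0.1936,  0.3538],
       [-1.    ,  0.0086,  0.0047,  0.0613],
       [ 0.0063,  0.1936,  0.9811,  1.2829],
       [ 0.    ,  0.    ,  0.    ,  1.    ]])}
roller_ 140 [410.7 214.1] 0.95 [ 0.6038 -0.2624  0.022 ]
roller_ 140 [402.8 274.5] 0.75 [ 0.4569 -0.2376  0.022 ]
place_ 140 [244.8 243.9] 0.83 [0.5238 0.1387 0.047 ]
roller_ 110 [410.7 214.1] 0.95 [ 0.6038 -0.2624  0.022 ]
roller_ 
[... 1155 characters left out ...]
3 -0.2527  0.022 ]
roller_ 110 [378. 211.] 0.81 [ 0.4791 -0.2531  0.022 ]
place_ 110 [335.5 215.4] 0.75 [ 0.519  -0.0947  0.047 ]
place_ 110 [377.3 211.9] 0.25 [ 0.4496 -0.2041  0.047 ]
roller_ 80 [346.5 198.2] 0.94 [ 0.6033 -0.2527  0.022 ]
roller_ 80 [378. 211.] 0.81 [ 0.4791 -0.2531  0.022 ]
place_ 80 [335.5 215.4] 0.75 [ 0.519  -0.0947  0.047 ]
place_ 80 [377.3 211.9] 0.25 [ 0.4496 -0.2041  0.047 ]
roller_ 50 [346.5 198.2] 0.94 [ 0.6033 -0.2527  0.022 ]
roller_ 50 [378. 211.] 0.81 [ 0.4791 -0.2531  0.022 ]
place_ 50 [335.5 215.4] 0.75 [ 0.519  -0.0947  0.047 ]
place_ 50 [377.3 211.9] 0.25 [ 0.4496 -0.2041  0.047 ]
loupe {'position': [263.5, 214.2], 'conf': 0.47} [ 0.7331 -0.0054  0.    ]
```

View pics/top1.png

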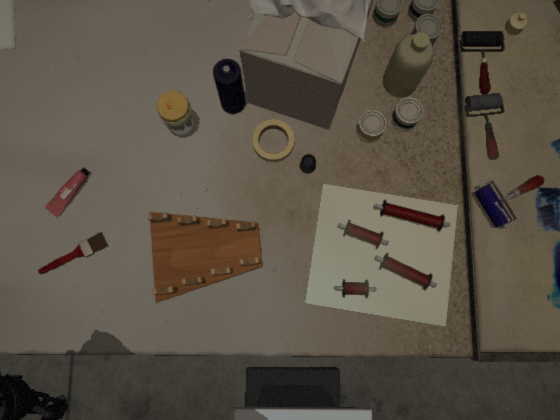

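View pics/scene1.png

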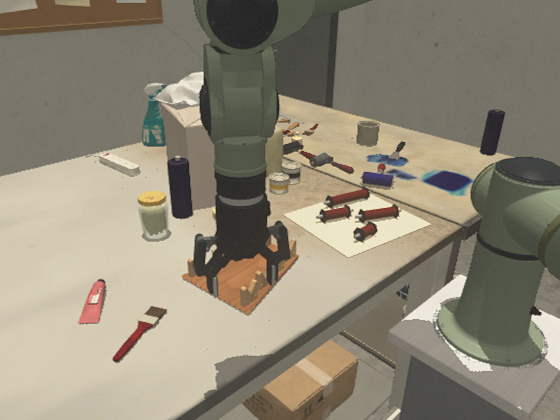

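The top view shows the rack with its wide end at left (column ~155), narrow end at right (~262). The four rollers are on the board at about (411,214), (362,234), (405,270) and (355,288). The tape is at (272,140) and the loupe at (308,163). The networks don't separate the widths, so I'll segment the red barrels.

```bash
python3 - <<'E'
from h import *
np.set_printoptions(precision=4,suppress=True)
c=shot("top");im=c["color"].astype(int)
m=((im[:,:,0]-im[:,:,1]>25)&(im[:,:,0]>1.7*im[:,:,1])).astype(np.uint8); m[:180]=0;m[330:]=0;m[:,:310]=0;m[:,455:]=0
n,l,st,ce=cv2.connectedComponentsWithStats(m)
for i in range(1,n):
    if st[i,4]<60: continue
    ys,xs=np.where(l==i)
    P=np.array([at(c,(x,y),.022) for x,y in zip(xs,ys)])[:,:2]
    mu=P.mean(0);w,v=np.linalg.eigh(np.cov((P-mu).T));a=v[:,1]
    print(ce[i],st[i,4],mu,"len",np.sqrt(12*w[1]),"wid",np.sqrt(12*w[0]),"ang",np.degrees(np.arctan2(a[1],a[0])))
cr=c["color"][200:310,140:280,::-1]
cr=cv2.convertScaleAbs(cr,alpha=1.8)
cv2.imwrite('pics/rack.png',cv2.resize(cr,None,fx=5.4,fy=5.4,interpolation=cv2.INTER_CUBIC))
E
```

```text
[413.1291 215.2444] 581 [ 0.601  -0.2682] len 0.13996053243703313 wid 0.02520352862405974 ang 75.3045058093483
[372.6512 235.9186] 86 [ 0.5493 -0.1681] len 0.03506293864141262 wid 0.017402546334765207 ang 65.1939809107993
[413.2022 273.588 ] 267 [ 0.4593 -0.2625] len 0.08495734071555318 wid 0.01920371112836087 ang 61.898353978970285
[351.0854 288.4634] 82 [ 0.4229 -0.1137] len 0.02969534283005315 wid 0.017086384105723197 ang 76.55137377403818
```

View pics/rack.png

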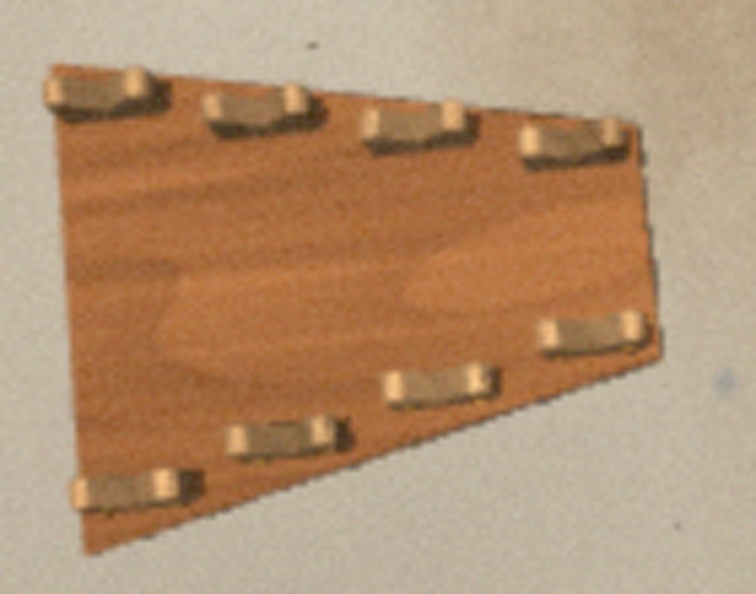

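```bash
python3 - <<'E'
from h import *
np.set_printoptions(precision=4,suppress=True)
c=shot("top")
T=[((57,90),(138,82)),((215,105),(298,99)),((373,122),(455,116)),((529,140),(614,132))]
B=[((82,492),(166,484)),((237,440),(322,432)),((393,388),(480,378)),((547,334),(632,327))]
M=[];W=[]
for k in range(4):
    for sgn,L in((1,T),(-1,B)):
        for hx,px in zip((-.01875,.01875),L[k]):
            M.append([.068*k+hx,sgn*(.0875-.015*k)]);W.append(at(c,np.array(px)/5.4+[140-.4,200-.4],.062)[:2])
M=np.array(M);W=np.array(W)
def fit(M,W):
    a,b=M.mean(0),W.mean(0);U,_,V=np.linalg.svd((M-a).T@(W-b));R=(U@np.diag([1,np.linalg.det(U@V)])@V).T
    return R,b-R@a
for f in(1,-1):
    Mf=M*[1,f];R,t=fit(Mf,W);print(f,"rms",np.sqrt(((Mf@R.T+t-W)**2).sum(1).mean()),"xdir",np.degrees(np.arctan2(R[1,0],R[0,0])));
    for k in range(4):print(R@[.068*k,0]+t)
print(((M*[1,1])@fit(M,W)[0].T+fit(M,W)[1]-W)*1000)
im=c["color"].astype(int)
m=((im[:,:,0]-im[:,:,1]>12)&(im[:,:,0]>1.4*im[:,:,1])).astype(np.uint8); m[:190]=0;m[320:]=0;m[:,:325]=0;m[:,453:]=0
m=cv2.morphologyEx(m,cv2.MORPH_OPEN,np.ones((2,2),np.uint8))
n,l,st,ce=cv2.connectedComponentsWithStats(m)
for i in range(1,n):
    if st[i,4]<60: continue
    ys,xs=np.where(l==i)
    P=np.array([at(c,(x,y),.022) for x,y in zip(xs,ys)])[:,:2]
    mu=P.mean(0);w,v=np.linalg.eigh(np.cov((P-mu).T));a=v[:,1]
    print(ce[i],st[i,4],mu,"len",np.sqrt(12*w[1]),"wid",np.sqrt(12*w[0]),"ang",np.degrees(np.arctan2(a[1],a[0])))
cr=cv2.convertScaleAbs(c["color"][185:320,305:460,::-1],alpha=1.8)
cv2.imwrite('pics/roll.png',cv2.resize(cr,None,fx=4,fy=4,interpolation=cv2.INTER_CUBIC))
E
```

```text
1 rms 0.0010173959320655946 xdir -83.35556622488724
[0.5008 0.3344]
[0.5087 0.2668]
[0.5165 0.1993]
[0.5244 0.1318]
-1 rms 0.13424889836115556 xdir -82.52402794671423
[0.4993 0.3342]
[0.5082 0.2668]
[0.517  0.1994]
[0.5259 0.1319]
[[ 0.2133  1.6014]
 [ 0.6989 -0.6097]
 [-0.3847  1.4913]
 [ 0.3185 -0.3801]
 [-0.7727  1.3175]
 [ 0.5981  0.0373]
 [-0.0288  0.327 ]
 [ 0.6409 -0.9364]
 [-0.8838  0.9695]
 [ 0.4973 -0.7334]
 [ 0.1506  0.0883]
 [-0.07   -0.1569]
 [-0.5582 -0.3491]
 [-0.0635 -0.7552]
 [-0.6962 -0.5175]
 [ 0.3404 -1.3941]]
[413.8015 216.258 ] 655 [ 0.5985 -0.2697] len 0.14176517107295467 wid 0.027970650301908317 ang 75.28964247965146
[366.0035 234.5401] 287 [ 0.5525 -0.1521] len 0.07833911683507562 wid 0.02206626781989176 ang 67.13853594731015
[409.34   272.8808] 453 [ 0.4609 -0.2533] len 0.1070107801776857 wid 0.024060946530815062 ang 62.713318778376774
[356.0558 289.5939] 197 [ 0.4204 -0.1254] len 0.04807874034498053 wid 0.022999767602572545 ang 84.6138096798348
```

View pics/roll.png

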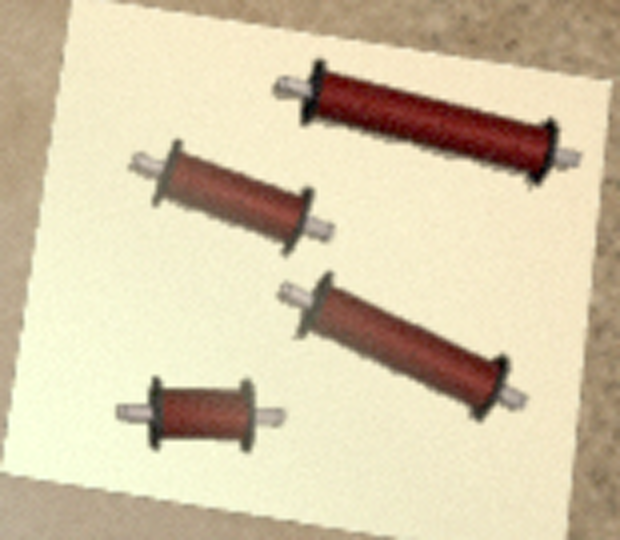

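The rack fit is good (rms 1.0 mm), with place_140 at (0.501, 0.334) down to place_50 at (0.524, 0.132). The enlarged view shows clear spindle tips, so I'll take the roller axes from those.

```bash
cat >> h.py <<'E'
from scipy.spatial.transform import Rotation as Ro
PL={140:(.5008,.3344),110:(.5087,.2668),80:(.5165,.1993),50:(.5244,.1318)}
def plan(xyz,yaw):
    s=monitor.read_state();R=np.array(s["ee_rot"]);p=np.array(s["tcp_pos"])
    y=np.array([np.cos(np.radians(yaw)),np.sin(np.radians(yaw)),0]);z=np.array([0,0,-1.]);x=np.cross(y,z)
    rv=Ro.from_matrix(R.T@np.column_stack([x,y,z])).as_rotvec()
    d=R.T@(np.array(xyz)-p)
    q6=np.degrees(np.arctan2(xyz[1],xyz[0]))+90-yaw
    print("t",round(s["time"],2),"turn",rv.round(4),"shift",d.round(4),"q6",round(q6),"at",p.round(4),"F",np.round(s["contact_force"],1),"open",round(s["opening"],4))
E
python3 - <<'E'
from h import *
np.set_printoptions(precision=4,suppress=True)
c=shot("top")
for w,a,b in((140,(276,87),(580,157)),(110,(280,290),(525,401)),(80,(131,161),(333,232)),(50,(117,411),(285,416))):
    A,Bp=[at(c,np.array(p)/4+[305-.4,185-.4],.022)[:2] for p in(a,b)]
    d=A-Bp;yaw=np.degrees(np.arctan2(d[1],d[0]))+90
    mid=(A+Bp)/2;print(w,mid,"len",np.hypot(*d),"yaw",yaw)
    plan([*mid,.12],yaw)
E
```

```text
140 [ 0.6014 -0.2642] len 0.1884164291687003 yaw 167.17004454959252
t 1.25 turn [ 0.      0.     -1.7557] shift [-0.6569 -0.5534  0.1363] q6 -101 at [0.2186 0.5047 0.2563] F [-1.   0.2 -0. ] open 0.0857
110 [ 0.4655 -0.2434] len 0.15783824613029782 yaw 155.7079711577893
t 1.25 turn [ 0.      0.     -1.5556] shift [-0.5239 -0.5883  0.1363] q6 -93 at [0.2186 0.5047 0.2563] F [-1.   0.2 -0. ] open 0.0857
80 [ 0.5545 -0.1438] len 0.12846173572242084 yaw 160.72825333228676
t 1.25 turn [ 0.      0.     -1.6432] shift [-0.5659 -0.4615  0.1363] q6 -85 at [0.2186 0.5047 0.2563] F [-1.   0.2 -0. ] open 0.0857
50 [ 0.4241 -0.1226] len 0.09960883070763119 yaw 178.75827284028583
t 1.25 turn [ 0.      0.     -1.9579] shift [-0.4379 -0.4939  0.1363] q6 -105 at [0.2186 0.5047 0.2563] F [-1.   0.2 -0. ] open 0.0857
```

Call:
arm_command(motion=[[[0,0,-1.756],[-0.657,-0.553,0.136],0.06],[[0,0,-1.756],[-0.657,-0.553,0.136],0.06],[[0,0,-1.756],[-0.657,-0.553,0.136],0.06],[[0,0,-1.756],[-0.657,-0.553,0.136],0.06],[[0,0,-1.756],[-0.657,-0.553,0.136],0.06],[[0,0,-1.756],[-0.657,-0.553,0.136],0.06],[[0,0,-1.756],[-0.657,-0.553,0.136],0.06],[[0,0,-1.756],[-0.657,-0.553,0.136],0.06],[[0,0,-1.756],[-0.657,-0.553,0.136],0.06],[[0,0,-1.756],[-0.657,-0.553,0.136],0.06],[[0,0,-1.756],[-0.657,-0.553,0.136],0.06],[[0,0,-1.756],[-0.657,-0.553,0.136],0.06],[[0,0,-1.756],[-0.657,-0.553,0.136],0.06],[[0,0,-1.756],[-0.657,-0.553,0.136],0.06],[[0,0,-1.756],[-0.657,-0.553,0.136],0.06],[[0,0,-1.756],[-0.657,-0.553,0.136],0.06],[[0,0,-1.756],[-0.657,-0.553,0.136],0.06],[[0,0,-1.756],[-0.657,-0.553,0.136],0.06],[[0,0,-1.756],[-0.657,-0.553,0.136],0.06],[[0,0,-1.756],[-0.657,-0.553,0.136],0.06]])

```text
time: 3.25
tcp_pos: [0.6032, -0.2695, 0.1188]
ee_rot: [[-0.227, -0.974, 0.001], [-0.974, 0.227, -0.002], [0.002, -0.002, -1.0]]
contact_force: [-1.0, 0.7, -1.2]
opening: 0.0603
gripper_force: 0.0
```

```bash
python3 - <<'E'
from h import *
plan([.6014,-.2642,.034],167.17)
s=monitor.read_state();print(s["q"])
c=shot("wrist","w1.png")
W=np.eye(4);W[:3,:3]=s["ee_rot"];W[:3,3]=s["tcp_pos"];T=W@np.array(c["mount"])
a=np.radians(77.17);u=np.array([np.cos(a),np.sin(a),0])
for k in(-.094,0,.094):print(proj(c,np.array([.6014,-.2642,.022])+k*u,T))
E
```

```text
t 3.25 turn [-0.0017 -0.0019 -0.0046] shift [-0.0049  0.0031  0.0847] q6 -101 at [ 0.6032 -0.2695  0.1188] F [-1.   0.7 -1.2] open 0.0603
[-3.04372738e+01  3.64060706e+01 -3.37446757e+00  5.00920701e+01
 -7.11337209e-02 -1.07343396e+02]
[282.68165688  76.29302064]
[282.71493548 226.58478857]
[282.74133478 345.80844297]
```

View pics/w1.png

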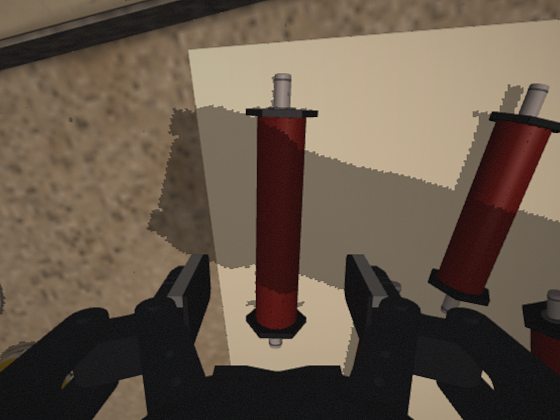

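The wrist view shows roller_140 centred between the fingers, with tips at (282,76) and (275,346) against predictions of (283,76) and (283,346). That agrees to within a few mm, so I'll descend and grip.

Call:
arm_command(motion=[[[0,0,0],[-0.005,0.003,0.02],0.06],[[0,0,0],[-0.005,0.003,0.045],0.06],[[0,0,0],[-0.005,0.003,0.07],0.06],[[0,0,0],[-0.005,0.003,0.08],0.06],[[0,0,0],[-0.005,0.003,0.085],0.06],[[0,0,0],[-0.005,0.003,0.085],0.06],[[0,0,0],[-0.005,0.003,0.085],0.02],[[0,0,0],[-0.005,0.003,0.085],0.02],[[0,0,0],[-0.005,0.003,0.085],0.02],[[0,0,0],[-0.005,0.003,0.085],0.02],[[0,0,0],[-0.005,0.003,0.085],0.02],[[0,0,0],[-0.005,0.003,0.085],0.02]])

```text
time: 4.5
tcp_pos: [0.6012, -0.259, 0.0371]
ee_rot: [[-0.222, -0.975, 0.003], [-0.975, 0.222, -0.001], [0.001, -0.003, -1.0]]
contact_force: [0.6, 1.6, 6.4]
opening: 0.0276
gripper_force: 59.0
```

```bash
python3 - <<'E'
from h import *
plan([.6014,-.2642,.15],167.17)
plan([*PL[140],.15],96.64)
s=monitor.read_state();c=shot("wrist","w2.png")
E
```

```text
t 4.5 turn [-0.0032 -0.0006  0.0003] shift [ 0.0051 -0.0018 -0.1129] q6 -101 at [ 0.6012 -0.259   0.0371] F [0.6 1.6 6.4] open 0.0276
t 4.5 turn [-0.0032  0.0014  1.2313] shift [-0.5563  0.2291 -0.114 ] q6 27 at [ 0.6012 -0.259   0.0371] F [0.6 1.6 6.4] open 0.0276
```

View pics/w2.png

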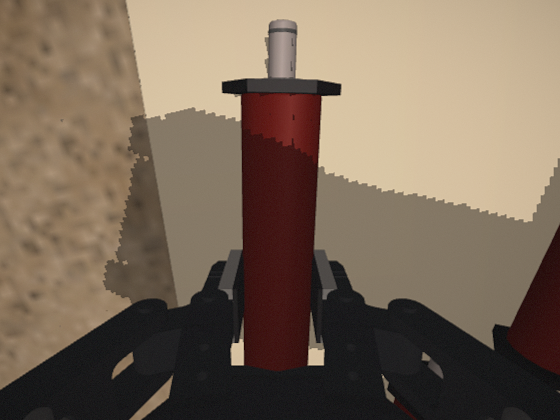

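Gripped (opening 27.6 mm, 59 N). The view shows the barrel square between the pads and the far tip at (283,22). Next I'll lift, then work out the along-axis offset from the tip.

Call:
arm_command(motion=[[[0,0,0],[0,0,-0.02],0.02],[[0,0,0],[0,0,-0.05],0.02],[[0,0,0],[0,0,-0.09],0.02],[[0,0,0],[0,0,-0.113],0.02],[[0,0,0],[0,0,-0.113],0.02],[[0,0,0],[0,0,-0.113],0.02],[[0,0,0],[0,0,-0.113],0.02]])

```text
time: 5.25
tcp_pos: [0.5987, -0.2577, 0.1464]
ee_rot: [[-0.222, -0.975, -0.003], [-0.975, 0.222, 0.002], [-0.001, 0.003, -1.0]]
contact_force: [-0.6, 0.7, -2.2]
opening: 0.0282
gripper_force: 59.4
```

```bash
python3 - <<'E'
from h import *
s=monitor.read_state();print(s["contact_force"],s["ft_torque"],s["opening"])
c=shot("wrist","w3.png")
M=np.array(c["mount"])
for px in((283,20),(283,24),(283,86)):
    for zz in(.012,.015,.018):
        print(px,zz,at(c,px,zz,M))   # tool frame
print(proj(c,np.array([-.094,0,.015]),M),proj(c,np.array([.094,0,.015]),M))
plan([*PL[140],.15],96.64)
E
```

```text
[-0.5659376   0.65366336 -2.24890055] [ 0.04748592  0.03371257 -0.02337409] 0.028193291655490296
(283, 20) 0.012 [0.10061373 0.00149184 0.012     ]
(283, 20) 0.015 [0.10126189 0.00153521 0.015     ]
(283, 20) 0.018 [0.10191006 0.00157859 0.018     ]
(283, 24) 0.012 [0.09938047 0.00149759 0.012     ]
(283, 24) 0.015 [0.10000018 0.00154109 0.015     ]
(283, 24) 0.018 [0.10061989 0.0015846  0.018     ]
(283, 86) 0.012 [0.07928388 0.0015913  0.012     ]
(283, 86) 0.015 [0.07943993 0.00163697 0.015     ]
(283, 86) 0.018 [0.07959598 0.00168264 0.018     ]
[278.20949874 445.47891445] [278.59060761  42.70470851]
t 5.3 turn [ 3.7000e-03 -1.2000e-03  1.2313e+00] shift [-0.5557  0.2267 -0.0024] q6 27 at [ 0.5986 -0.2577  0.1462] F [ 0.3  0.3 -1.9] open 0.028
```

View pics/w3.png

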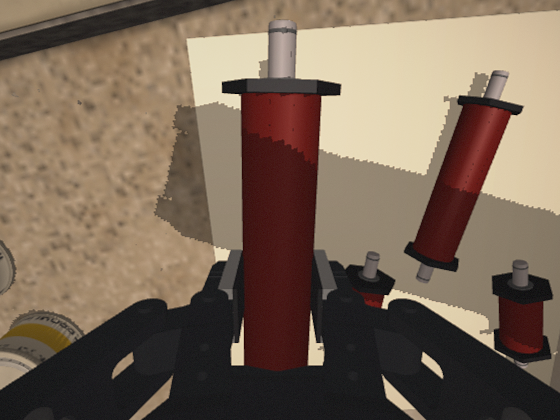

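Held firmly. The hex and tip put the roller's middle 5.5 mm toward tool +x, so I'll allow for that and carry it over place_140.

Call:
arm_command(motion=[[[0,0,1.231],[-0.5575,0.2215,0.01],0.02],[[0,0,1.231],[-0.5575,0.2215,0.01],0.02],[[0,0,1.231],[-0.5575,0.2215,0.01],0.02],[[0,0,1.231],[-0.5575,0.2215,0.01],0.02],[[0,0,1.231],[-0.5575,0.2215,0.01],0.02],[[0,0,1.231],[-0.5575,0.2215,0.01],0.02],[[0,0,1.231],[-0.5575,0.2215,0.01],0.02],[[0,0,1.231],[-0.5575,0.2215,0.01],0.02],[[0,0,1.231],[-0.5575,0.2215,0.01],0.02],[[0,0,1.231],[-0.5575,0.2215,0.01],0.02],[[0,0,1.231],[-0.5575,0.2215,0.01],0.02],[[0,0,1.231],[-0.5575,0.2215,0.01],0.02],[[0,0,1.231],[-0.5575,0.2215,0.01],0.02],[[0,0,1.231],[-0.5575,0.2215,0.01],0.02],[[0,0,1.231],[-0.5575,0.2215,0.01],0.02],[[0,0,1.231],[-0.5575,0.2215,0.01],0.02],[[0,0,1.231],[-0.5575,0.2215,0.01],0.02],[[0,0,1.231],[-0.5575,0.2215,0.01],0.02],[[0,0,1.231],[-0.5575,0.2215,0.01],0.02],[[0,0,1.231],[-0.5575,0.2215,0.01],0.02]])

```text
time: 7.3
tcp_pos: [0.5077, 0.334, 0.1384]
ee_rot: [[-0.993, -0.115, 0.0], [-0.115, 0.993, 0.0], [-0.0, 0.0, -1.0]]
contact_force: [0.3, -0.0, -1.8]
opening: 0.0281
gripper_force: 59.6
```

```bash
python3 - <<'E'
from h import *
plan([.5063,.3350,.062],96.64)
s=monitor.read_state()
c=shot("wrist","w4.png")
W=np.eye(4);W[:3,:3]=s["ee_rot"];W[:3,3]=s["tcp_pos"];T=W@np.array(c["mount"])
xr=np.radians(-83.356);ex=np.array([np.cos(xr),np.sin(xr),0]);ey=np.array([-ex[1],ex[0],0])
for k,w in enumerate((140,110,80,50)):
  for sg in(1,-1):
    print(w,sg,[proj(c,np.array([*PL[w],.062])+ex*h+sg*ey*(.0875-.015*k),T).round() for h in(-.01875,.01875)])
E
```

```text
t 7.3 turn [ 0.0001  0.0002 -0.0005] shift [0.0013 0.0012 0.0764] q6 27 at [0.5077 0.334  0.1384] F [ 0.3 -0.  -1.8] open 0.0281
140 1 [array([309., 341.]), array([253., 341.])]
140 -1 [array([317.,  60.]), array([246.,  60.])]
110 1 [array([206., 322.]), array([149., 322.])]
110 -1 [array([190.,  90.]), array([121.,  90.])]
80 1 [array([100., 302.]), array([ 42., 302.])]
80 -1 [array([ 69., 119.]), array([  1., 119.])]
50 1 [array([-11., 281.]), array([-70., 281.])]
50 -1 [array([-47., 146.]), array([-113.,  146.])]
```

View pics/w4.png

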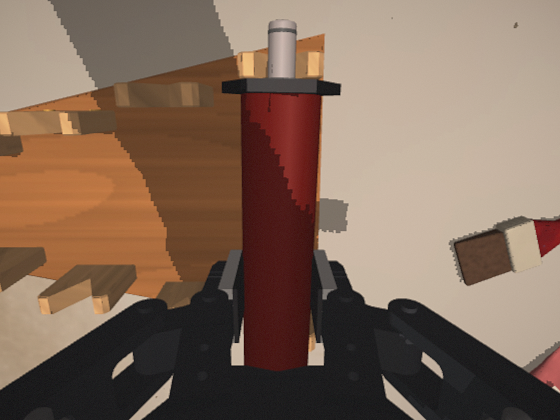

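The wrist view shows the far bearer's horns at (247,64) and (314,64), mid-column 280.5, straddling the spindle at column 283. That matches the projected place to about 1 mm, so I'll lower it.

Call:
arm_command(motion=[[[0,0,0],[0.001,0,0.015],0.02],[[0,0,0],[0.001,0,0.03],0.02],[[0,0,0],[0.001,0,0.045],0.02],[[0,0,0],[0.001,0,0.055],0.02],[[0,0,0],[0.001,0,0.062],0.02],[[0,0,0],[0.001,0,0.066],0.02],[[0,0,0],[0.001,0,0.068],0.02],[[0,0,0],[0.001,0,0.07],0.02],[[0,0,0],[0.001,0,0.071],0.02],[[0,0,0],[0.001,0,0.072],0.02],[[0,0,0],[0.001,0,0.072],0.02],[[0,0,0],[0.001,0,0.072],0.02]])

```text
time: 8.55
tcp_pos: [0.5069, 0.3346, 0.0667]
ee_rot: [[-0.993, -0.116, 0.001], [-0.116, 0.993, 0.001], [-0.001, 0.001, -1.0]]
contact_force: [-0.2, 1.5, 0.1]
opening: 0.0281
gripper_force: 59.6
```

```bash
python3 - <<'E'
from h import *
plan([.5063,.3350,.062],96.64)
c=shot("scene");r=c["color"][180:330,160:320,::-1]
cv2.imwrite('pics/s2.png',cv2.resize(cv2.convertScaleAbs(r,alpha=1.4),None,fx=4,fy=4,interpolation=cv2.INTER_CUBIC))
E
```

```text
t 8.55 turn [0.0007 0.001  0.0006] shift [0.0005 0.0004 0.0047] q6 27 at [0.5069 0.3346 0.0667] F [-0.2  1.5  0.1] open 0.0281
```

View pics/s2.png

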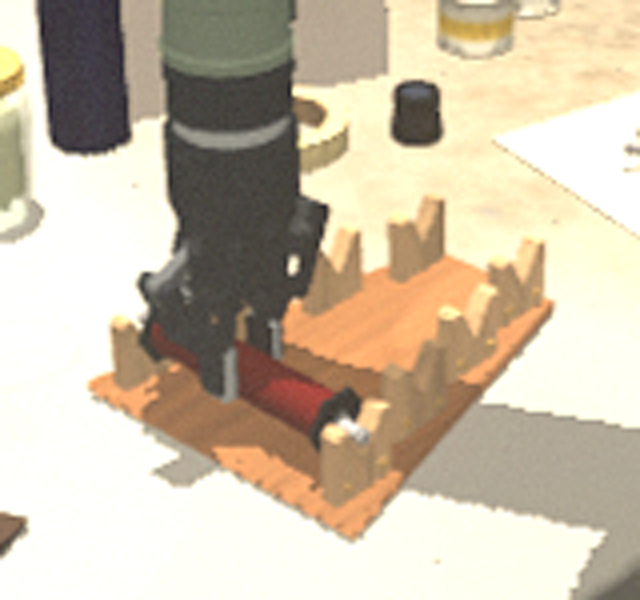

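The scene view shows the roller between its bearers with the near spindle in the V. I'll lower the last few millimetres gently.

Call:
arm_command(motion=[[[0,0,0],[0,0,0.001],0.02],[[0,0,0],[0,0,0.002],0.02],[[0,0,0],[0,0,0.003],0.02],[[0,0,0],[0,0,0.003],0.02]])

```text
time: 9.0
tcp_pos: [0.5069, 0.3349, 0.0639]
ee_rot: [[-0.993, -0.117, 0.001], [-0.117, 0.993, 0.001], [-0.001, 0.001, -1.0]]
contact_force: [-1.0, 2.9, 4.4]
opening: 0.0279
gripper_force: 60.0
```

Call:
arm_command(motion=[[[0,0,0],[0,0,0.0007],0.02],[[0,0,0],[0,0,0.0015],0.02],[[0,0,0],[0,0,0.0015],0.02]])

```text
time: 9.3
tcp_pos: [0.507, 0.3353, 0.0631]
ee_rot: [[-0.993, -0.118, 0.001], [-0.118, 0.993, 0.002], [-0.002, 0.002, -1.0]]
contact_force: [-2.0, 3.0, 8.2]
opening: 0.028
gripper_force: 60.4
```

Call:
arm_command(motion=[[[0,0,0],[0,0.001,0],0.03],[[0,0,0],[0,0.001,0],0.034],[[0,0,0],[0,0.001,0],0.04],[[0,0,0],[0,0.001,0],0.048],[[0,0,0],[0,0.001,0],0.048],[[0,0,0],[0,0.001,-0.02],0.048],[[0,0,0],[0,0.001,-0.05],0.048],[[0,0,0],[0,0.001,-0.09],0.05],[[0,0,0],[0,0.001,-0.09],0.05],[[0,0,0],[0,0.001,-0.09],0.05],[[0,0,0],[0,0.001,-0.09],0.05]])

```text
time: 10.4
tcp_pos: [0.5056, 0.3348, 0.1507]
ee_rot: [[-0.993, -0.116, -0.002], [-0.116, 0.993, -0.001], [0.002, -0.001, -1.0]]
contact_force: [-0.6, -0.5, 0.3]
opening: 0.0502
gripper_force: 0.0
```

```bash
python3 - <<'E'
from h import *
plan([.4655,-.2434,.12],155.7)
s=monitor.read_state()
c=shot("wrist","w5.png")
W=np.eye(4);W[:3,:3]=s["ee_rot"];W[:3,3]=s["tcp_pos"];T=W@np.array(c["mount"])
a=np.radians(6.644);u=np.array([np.cos(a),np.sin(a),0])
for k in(-.094,-.07,.07,.094):print(k,proj(c,np.array([*PL[140],.047])+k*u,T).round())
E
```

```text
t 10.4 turn [ 2.0000e-04 -2.0000e-03 -1.0306e+00] shift [ 0.1068 -0.5696  0.0313] q6 -93 at [0.5056 0.3348 0.1507] F [-0.6 -0.5  0.3] open 0.0502
-0.094 [280.  58.]
-0.07 [279. 100.]
0.07 [279. 299.]
0.094 [279. 327.]
```

View pics/w5.png

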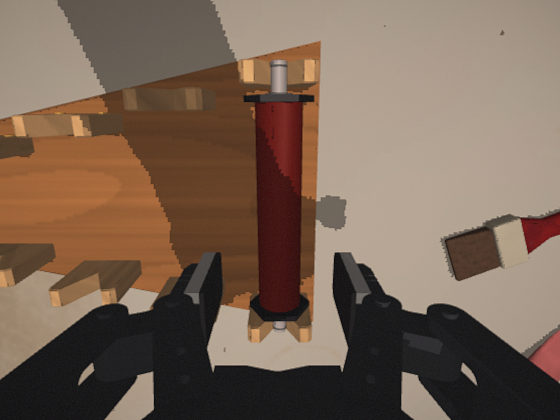

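roller_140 is seated, with tips at (279,62) and (279,328) against the predicted seated positions of (280,58) and (279,327). Next is roller_110.

Call:
arm_command(motion=[[[0,0,-1.031],[0.107,-0.5695,0.031],0.06],[[0,0,-1.031],[0.107,-0.5695,0.031],0.06],[[0,0,-1.031],[0.107,-0.5695,0.031],0.06],[[0,0,-1.031],[0.107,-0.5695,0.031],0.06],[[0,0,-1.031],[0.107,-0.5695,0.031],0.06],[[0,0,-1.031],[0.107,-0.5695,0.031],0.06],[[0,0,-1.031],[0.107,-0.5695,0.031],0.06],[[0,0,-1.031],[0.107,-0.5695,0.031],0.06],[[0,0,-1.031],[0.107,-0.5695,0.031],0.06],[[0,0,-1.031],[0.107,-0.5695,0.031],0.06],[[0,0,-1.031],[0.107,-0.5695,0.031],0.06],[[0,0,-1.031],[0.107,-0.5695,0.031],0.06],[[0,0,-1.031],[0.107,-0.5695,0.031],0.06],[[0,0,-1.031],[0.107,-0.5695,0.031],0.06],[[0,0,-1.031],[0.107,-0.5695,0.031],0.06],[[0,0,-1.031],[0.107,-0.5695,0.031],0.06],[[0,0,-1.031],[0.107,-0.5695,0.031],0.06],[[0,0,-1.031],[0.107,-0.5695,0.031],0.06],[[0,0,-1.031],[0.107,-0.5695,0.031],0.06],[[0,0,-1.031],[0.107,-0.5695,0.031],0.06]])

```text
time: 12.45
tcp_pos: [0.4663, -0.2425, 0.1209]
ee_rot: [[-0.41, -0.912, 0.0], [-0.912, 0.41, -0.0], [0.0, -0.0, -1.0]]
contact_force: [0.7, 0.7, -0.4]
opening: 0.0597
gripper_force: 0.0
```

```bash
cat >> h.py <<'E'
def wristroll(cen,sp,z=.022):
    """segment the red barrel in the wrist picture; report axis at height z, world"""
    s=monitor.read_state();c=shot("wrist")
    W=np.eye(4);W[:3,:3]=s["ee_rot"];W[:3,3]=s["tcp_pos"];T=W@np.array(c["mount"])
    im=c["color"].astype(int);m=((im[:,:,0]-im[:,:,1]>15)&(im[:,:,0]>1.8*im[:,:,1])&(im[:,:,0]>1.6*im[:,:,2])).astype(np.uint8)
    m=cv2.morphologyEx(m,cv2.MORPH_OPEN,np.ones((3,3),np.uint8))
    n,l,st,ce=cv2.connectedComponentsWithStats(m)
    p0=proj(c,np.array([*cen,z]),T)
    best=min((i for i in range(1,n) if st[i,4]>300),key=lambda i:np.hypot(*(ce[i]-p0)))
    ys,xs=np.where(l==best)
    P=np.array([at(c,(x,y),z,T) for x,y in zip(xs,ys)])[:,:2]
    mu=(P.min(0)+P.max(0))/2;w,v=np.linalg.eigh(np.cov((P-P.mean(0)).T));a=v[:,1];q=(P-P.mean(0))@a
    a=a*np.sign(a[1] if abs(a[1])>.5 else a[0])
    q=(P-P.mean(0))@a
    print("barrel mid",(P.mean(0)+a*(q.max()+q.min())/2).round(4),"len",round(q.max()-q.min(),4),"ang",round(np.degrees(np.arctan2(a[1],a[0])),2),"px",ce[best].round(),p0.round())
E
python3 - <<'E'
from h import *
plan([.4655,-.2434,.034],155.7)
wristroll([.4655,-.2434],0)
E
```

```text
t 12.45 turn [-0.0002 -0.0001  0.0012] shift [0.0012 0.0004 0.0869] q6 -93 at [ 0.4663 -0.2425  0.1209] F [ 0.7  0.7 -0.4] open 0.0597
barrel mid [ 0.4696 -0.2407] len 0.1179 ang 64.61 px [275. 214.] [279. 217.]
```

Call:
arm_command(motion=[[[0,0,0],[0.001,0,0.03],0.06],[[0,0,0],[0.001,0,0.06],0.06],[[0,0,0],[0.001,0,0.077],0.06],[[0,0,0],[0.001,0,0.084],0.06],[[0,0,0],[0.001,0,0.087],0.06],[[0,0,0],[0.001,0,0.087],0.06],[[0,0,0],[0.001,0,0.087],0.02],[[0,0,0],[0.001,0,0.087],0.02],[[0,0,0],[0.001,0,0.087],0.02],[[0,0,0],[0.001,0,0.087],0.02],[[0,0,0],[0.001,0,0.087],0.02],[[0,0,0],[0.001,0,0.087],0.02],[[0,0,0],[0.001,0,0.087],0.02]])

```text
time: 13.8
tcp_pos: [0.4665, -0.2442, 0.035]
ee_rot: [[-0.411, -0.912, 0.002], [-0.912, 0.411, -0.001], [0.0, -0.002, -1.0]]
contact_force: [-0.7, 1.5, 5.7]
opening: 0.0278
gripper_force: 58.8
```

Call:
arm_command(motion=[[[0,0,0],[0,0,-0.02],0.02],[[0,0,0],[0,0,-0.05],0.02],[[0,0,0],[0,0,-0.09],0.02],[[0,0,0],[0,0,-0.113],0.02],[[0,0,0],[0,0,-0.113],0.02],[[0,0,0],[0,0,-0.113],0.02],[[0,0,0],[0,0,-0.113],0.02]])

```text
time: 14.5
tcp_pos: [0.4648, -0.2431, 0.1455]
ee_rot: [[-0.411, -0.912, -0.002], [-0.912, 0.411, 0.001], [-0.0, 0.002, -1.0]]
contact_force: [-0.5, -0.2, -1.8]
opening: 0.0279
gripper_force: 59.6
```

```bash
python3 - <<'E'
from h import *
plan([*PL[110],.14],96.64)
c=shot("wrist","w6.png");M=np.array(c["mount"])
print([ (h,proj(c,np.array([.059+h,0,.015]),M).round()) for h in(-.005,0,.005)],at(c,(283,120),.015,M))
E
```

```text
t 14.5 turn [ 2.3000e-03 -8.0000e-04  1.0313e+00] shift [-0.4829  0.1696  0.0061] q6 21 at [ 0.4648 -0.2431  0.1455] F [-0.5 -0.2 -1.8] open 0.0279
[(-0.005, array([279., 155.])), (0, array([279., 142.])), (0.005, array([279., 129.]))] [0.06717172 0.00148637 0.015     ]
```

View pics/w6.png

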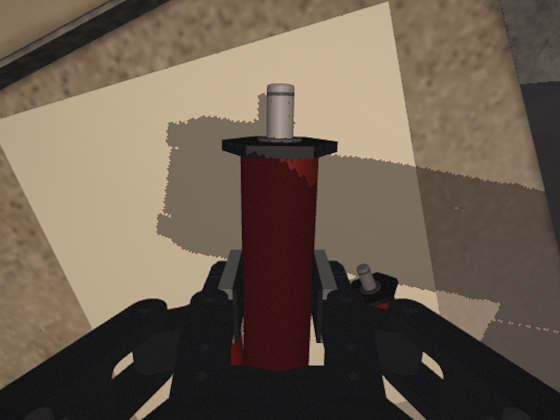

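Held, with the hex at row 145, which puts the middle within 1 mm of the TCP. I'll carry it over place_110.

Call:
arm_command(motion=[[[0,0,1.031],[-0.483,0.1695,0.006],0.02],[[0,0,1.031],[-0.483,0.1695,0.006],0.02],[[0,0,1.031],[-0.483,0.1695,0.006],0.02],[[0,0,1.031],[-0.483,0.1695,0.006],0.02],[[0,0,1.031],[-0.483,0.1695,0.006],0.02],[[0,0,1.031],[-0.483,0.1695,0.006],0.02],[[0,0,1.031],[-0.483,0.1695,0.006],0.02],[[0,0,1.031],[-0.483,0.1695,0.006],0.02],[[0,0,1.031],[-0.483,0.1695,0.006],0.02],[[0,0,1.031],[-0.483,0.1695,0.006],0.02],[[0,0,1.031],[-0.483,0.1695,0.006],0.02],[[0,0,1.031],[-0.483,0.1695,0.006],0.02],[[0,0,1.031],[-0.483,0.1695,0.006],0.02],[[0,0,1.031],[-0.483,0.1695,0.006],0.02],[[0,0,1.031],[-0.483,0.1695,0.006],0.02],[[0,0,1.031],[-0.483,0.1695,0.006],0.02],[[0,0,1.031],[-0.483,0.1695,0.006],0.02],[[0,0,1.031],[-0.483,0.1695,0.006],0.02],[[0,0,1.031],[-0.483,0.1695,0.006],0.02],[[0,0,1.031],[-0.483,0.1695,0.006],0.02]])

```text
time: 16.55
tcp_pos: [0.5098, 0.2662, 0.1409]
ee_rot: [[-0.993, -0.116, 0.0], [-0.116, 0.993, 0.0], [-0.0, 0.0, -1.0]]
contact_force: [0.2, 0.9, -2.0]
opening: 0.0285
gripper_force: 59.7
```

```bash
python3 - <<'E'
from h import *
plan([.5092,.2669,.060],96.64)
E
```

```text
t 16.55 turn [0.     0.0001 0.0001] shift [0.0005 0.0008 0.0809] q6 21 at [0.5098 0.2662 0.1409] F [ 0.2  0.9 -2. ] open 0.0285
```

Call:
arm_command(motion=[[[0,0,0],[0,0.001,0.015],0.02],[[0,0,0],[0,0.001,0.03],0.02],[[0,0,0],[0,0.001,0.045],0.02],[[0,0,0],[0,0.001,0.058],0.02],[[0,0,0],[0,0.001,0.066],0.02],[[0,0,0],[0,0.001,0.07],0.02],[[0,0,0],[0,0.001,0.072],0.02],[[0,0,0],[0,0.001,0.074],0.02],[[0,0,0],[0,0.001,0.075],0.02],[[0,0,0],[0,0.001,0.076],0.02],[[0,0,0],[0,0.001,0.077],0.02],[[0,0,0],[0,0.001,0.077],0.02]])

```text
time: 17.75
tcp_pos: [0.5096, 0.2672, 0.0638]
ee_rot: [[-0.993, -0.116, -0.0], [-0.116, 0.993, -0.0], [0.0, -0.0, -1.0]]
contact_force: [-0.2, 0.5, -1.3]
opening: 0.0283
gripper_force: 59.7
```

Call:
arm_command(motion=[[[0,0,0],[0,0,0.001],0.02],[[0,0,0],[0,0,0.002],0.02],[[0,0,0],[0,0,0.003],0.02],[[0,0,0],[0,0,0.003],0.02]])

```text
time: 18.15
tcp_pos: [0.51, 0.2676, 0.0612]
ee_rot: [[-0.993, -0.117, 0.001], [-0.117, 0.993, 0.001], [-0.001, 0.001, -1.0]]
contact_force: [-1.0, -0.6, 3.0]
opening: 0.0281
gripper_force: 60.0
```

Call:
arm_command(motion=[[[0,0,0],[0,0,0.0007],0.02],[[0,0,0],[0,0,0.0015],0.02],[[0,0,0],[0,0,0.0015],0.02]])

```text
time: 18.45
tcp_pos: [0.5101, 0.2677, 0.0604]
ee_rot: [[-0.993, -0.117, 0.001], [-0.117, 0.993, 0.001], [-0.002, 0.001, -1.0]]
contact_force: [-2.6, -0.2, 8.7]
opening: 0.028
gripper_force: 60.5
```

Call:
arm_command(motion=[[[0,0,0],[0,0,0],0.03],[[0,0,0],[0,0,0],0.034],[[0,0,0],[0,0,0],0.04],[[0,0,0],[0,0,0],0.048],[[0,0,0],[0,0,0],0.048],[[0,0,0],[0,0,-0.02],0.048],[[0,0,0],[0,0,-0.05],0.048],[[0,0,0],[0,0,-0.09],0.05],[[0,0,0],[0,0,-0.09],0.05],[[0,0,0],[0,0,-0.09],0.05],[[0,0,0],[0,0,-0.09],0.05]])

```text
time: 19.55
tcp_pos: [0.5089, 0.2669, 0.1483]
ee_rot: [[-0.993, -0.116, -0.002], [-0.116, 0.993, -0.001], [0.002, -0.0, -1.0]]
contact_force: [-0.6, -0.6, -0.9]
opening: 0.0501
gripper_force: 0.0
```

```bash
python3 - <<'E'
from h import *
plan([.5545,-.1438,.12],160.73)
wristroll(PL[110],0,.047)
E
```

```text
t 19.55 turn [ 5.0000e-04 -1.7000e-03 -1.1183e+00] shift [ 0.0022 -0.4133  0.0285] q6 -85 at [0.5089 0.2669 0.1483] F [-0.6 -0.6 -0.9] open 0.0501
barrel mid [0.5156 0.2673] len 0.117 ang 6.89 px [278. 217.] [279. 216.]
```

roller_110's barrel centroid is at (278,217) against the seated prediction of (279,216), and the axis angle is 6.9° against 6.6°. It's seated. Next is roller_80.

Call:
arm_command(motion=[[[0,0,-1.118],[0.002,-0.4135,0.0285],0.06],[[0,0,-1.118],[0.002,-0.4135,0.0285],0.06],[[0,0,-1.118],[0.002,-0.4135,0.0285],0.06],[[0,0,-1.118],[0.002,-0.4135,0.0285],0.06],[[0,0,-1.118],[0.002,-0.4135,0.0285],0.06],[[0,0,-1.118],[0.002,-0.4135,0.0285],0.06],[[0,0,-1.118],[0.002,-0.4135,0.0285],0.06],[[0,0,-1.118],[0.002,-0.4135,0.0285],0.06],[[0,0,-1.118],[0.002,-0.4135,0.0285],0.06],[[0,0,-1.118],[0.002,-0.4135,0.0285],0.06],[[0,0,-1.118],[0.002,-0.4135,0.0285],0.06],[[0,0,-1.118],[0.002,-0.4135,0.0285],0.06],[[0,0,-1.118],[0.002,-0.4135,0.0285],0.06],[[0,0,-1.118],[0.002,-0.4135,0.0285],0.06],[[0,0,-1.118],[0.002,-0.4135,0.0285],0.06],[[0,0,-1.118],[0.002,-0.4135,0.0285],0.06],[[0,0,-1.118],[0.002,-0.4135,0.0285],0.06],[[0,0,-1.118],[0.002,-0.4135,0.0285],0.06]])

```text
time: 21.4
tcp_pos: [0.5556, -0.1436, 0.1208]
ee_rot: [[-0.33, -0.944, 0.0], [-0.944, 0.33, -0.0], [0.0, -0.0, -1.0]]
contact_force: [-0.2, -1.4, -0.4]
opening: 0.0598
gripper_force: 0.0
```

```bash
python3 - <<'E'
from h import *
plan([.5545,-.1438,.034],160.73)
wristroll([.5545,-.1438],0)
E
```

```text
t 21.4 turn [-0.0001 -0.     -0.0001] shift [0.0006 0.001  0.0868] q6 -85 at [ 0.5556 -0.1436  0.1208] F [-0.2 -1.4 -0.4] open 0.0598
barrel mid [ 0.5587 -0.141 ] len 0.0847 ang 69.67 px [275. 219.] [280. 218.]
```

Call:
arm_command(motion=[[[0,0,0],[0.0005,0,0.03],0.06],[[0,0,0],[0.0005,0,0.06],0.06],[[0,0,0],[0.0005,0,0.077],0.06],[[0,0,0],[0.0005,0,0.084],0.06],[[0,0,0],[0.0005,0,0.087],0.06],[[0,0,0],[0.0005,0,0.087],0.06],[[0,0,0],[0.0005,0,0.087],0.02],[[0,0,0],[0.0005,0,0.087],0.02],[[0,0,0],[0.0005,0,0.087],0.02],[[0,0,0],[0.0005,0,0.087],0.02],[[0,0,0],[0.0005,0,0.087],0.02],[[0,0,0],[0.0005,0,0.087],0.02],[[0,0,0],[0.0005,0,0.087],0.02]])

```text
time: 22.75
tcp_pos: [0.5563, -0.1445, 0.035]
ee_rot: [[-0.33, -0.944, 0.002], [-0.944, 0.33, -0.001], [0.0, -0.002, -1.0]]
contact_force: [-0.7, -0.1, 5.1]
opening: 0.028
gripper_force: 58.9
```

Call:
arm_command(motion=[[[0,0,0],[0,0,-0.02],0.02],[[0,0,0],[0,0,-0.05],0.02],[[0,0,0],[0,0,-0.09],0.02],[[0,0,0],[0,0,-0.113],0.02],[[0,0,0],[0,0,-0.113],0.02],[[0,0,0],[0,0,-0.113],0.02],[[0,0,0],[0,0,-0.113],0.02]])

```text
time: 23.45
tcp_pos: [0.5543, -0.1437, 0.1453]
ee_rot: [[-0.33, -0.944, -0.003], [-0.944, 0.33, 0.001], [-0.0, 0.003, -1.0]]
contact_force: [0.7, -0.3, -0.5]
opening: 0.0281
gripper_force: 59.5
```

```bash
python3 - <<'E'
from h import *
plan([*PL[80],.14],96.64)
c=shot("wrist","w7.png");M=np.array(c["mount"])
print([ (h,proj(c,np.array([.044+h,0,.013]),M).round()) for h in(-.005,0,.005)],[ (h,proj(c,np.array([.064+h,0,.013]),M).round()) for h in(-.005,0,.005)])
E
```

```text
t 23.45 turn [ 0.0025 -0.0014  1.1184] shift [-0.3113  0.1489  0.0057] q6 14 at [ 0.5543 -0.1437  0.1453] F [ 0.7 -0.3 -0.5] open 0.0281
[(-0.005, array([279., 194.])), (0, array([279., 181.])), (0.005, array([279., 169.]))] [(-0.005, array([279., 143.])), (0, array([279., 129.])), (0.005, array([279., 115.]))]
```

View pics/w7.png

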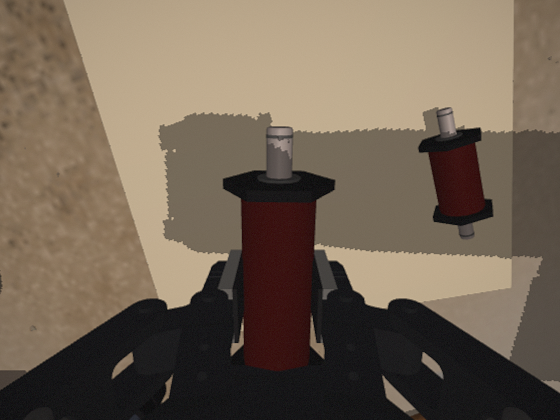

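Held; hex at row 183 and tip at row 129, matching zero offset (181 and 129). Carrying it over place_80.

Call:
arm_command(motion=[[[0,0,1.118],[-0.311,0.149,0.0055],0.02],[[0,0,1.118],[-0.311,0.149,0.0055],0.02],[[0,0,1.118],[-0.311,0.149,0.0055],0.02],[[0,0,1.118],[-0.311,0.149,0.0055],0.02],[[0,0,1.118],[-0.311,0.149,0.0055],0.02],[[0,0,1.118],[-0.311,0.149,0.0055],0.02],[[0,0,1.118],[-0.311,0.149,0.0055],0.02],[[0,0,1.118],[-0.311,0.149,0.0055],0.02],[[0,0,1.118],[-0.311,0.149,0.0055],0.02],[[0,0,1.118],[-0.311,0.149,0.0055],0.02],[[0,0,1.118],[-0.311,0.149,0.0055],0.02],[[0,0,1.118],[-0.311,0.149,0.0055],0.02],[[0,0,1.118],[-0.311,0.149,0.0055],0.02],[[0,0,1.118],[-0.311,0.149,0.0055],0.02],[[0,0,1.118],[-0.311,0.149,0.0055],0.02],[[0,0,1.118],[-0.311,0.149,0.0055],0.02],[[0,0,1.118],[-0.311,0.149,0.0055],0.02],[[0,0,1.118],[-0.311,0.149,0.0055],0.02]])

```text
time: 25.3
tcp_pos: [0.5175, 0.1986, 0.1413]
ee_rot: [[-0.993, -0.116, 0.0], [-0.116, 0.993, 0.0], [-0.0, 0.0, -1.0]]
contact_force: [-0.1, 0.0, -1.1]
opening: 0.0278
gripper_force: 59.5
```

```bash
python3 - <<'E'
from h import *
plan([*PL[80],.060],96.64)
E
```

```text
t 25.3 turn [0.     0.0001 0.0004] shift [0.0009 0.0008 0.0813] q6 14 at [0.5175 0.1986 0.1413] F [-0.1  0.  -1.1] open 0.0278
```

Call:
arm_command(motion=[[[0,0,0],[0.001,0.001,0.015],0.02],[[0,0,0],[0.001,0.001,0.03],0.02],[[0,0,0],[0.001,0.001,0.045],0.02],[[0,0,0],[0.001,0.001,0.058],0.02],[[0,0,0],[0.001,0.001,0.066],0.02],[[0,0,0],[0.001,0.001,0.07],0.02],[[0,0,0],[0.001,0.001,0.073],0.02],[[0,0,0],[0.001,0.001,0.075],0.02],[[0,0,0],[0.001,0.001,0.076],0.02],[[0,0,0],[0.001,0.001,0.077],0.02],[[0,0,0],[0.001,0.001,0.078],0.02],[[0,0,0],[0.001,0.001,0.078],0.02]])

```text
time: 26.5
tcp_pos: [0.5164, 0.1995, 0.0633]
ee_rot: [[-0.993, -0.116, 0.0], [-0.116, 0.993, 0.0], [-0.0, 0.0, -1.0]]
contact_force: [-0.1, 1.4, -1.6]
opening: 0.0282
gripper_force: 59.5
```

Call:
arm_command(motion=[[[0,0,0],[0,0,0.001],0.02],[[0,0,0],[0,0,0.002],0.02],[[0,0,0],[0,0,0.0025],0.02],[[0,0,0],[0,0,0.0025],0.02]])

```text
time: 26.9
tcp_pos: [0.5167, 0.1998, 0.0612]
ee_rot: [[-0.993, -0.117, 0.001], [-0.117, 0.993, 0.001], [-0.001, 0.001, -1.0]]
contact_force: [-0.8, 1.1, 2.0]
opening: 0.0283
gripper_force: 59.8
```

Call:
arm_command(motion=[[[0,0,0],[0,0,0.0007],0.02],[[0,0,0],[0,0,0.0015],0.02],[[0,0,0],[0,0,0.0015],0.02]])

```text
time: 27.2
tcp_pos: [0.5168, 0.1999, 0.0603]
ee_rot: [[-0.993, -0.117, 0.001], [-0.117, 0.993, 0.001], [-0.001, 0.001, -1.0]]
contact_force: [-2.0, 1.6, 8.7]
opening: 0.028
gripper_force: 60.5
```

Call:
arm_command(motion=[[[0,0,0],[0,0,0],0.03],[[0,0,0],[0,0,0],0.034],[[0,0,0],[0,0,0],0.04],[[0,0,0],[0,0,0],0.048],[[0,0,0],[0,0,0],0.048],[[0,0,0],[0,0,-0.02],0.048],[[0,0,0],[0,0,-0.05],0.048],[[0,0,0],[0,0,-0.09],0.05],[[0,0,0],[0,0,-0.09],0.05],[[0,0,0],[0,0,-0.09],0.05],[[0,0,0],[0,0,-0.09],0.05]])

```text
time: 28.3
tcp_pos: [0.5155, 0.1992, 0.1482]
ee_rot: [[-0.993, -0.116, -0.002], [-0.116, 0.993, -0.001], [0.002, -0.0, -1.0]]
contact_force: [-0.2, 0.7, 0.5]
opening: 0.0499
gripper_force: 0.0
```

```bash
python3 - <<'E'
from h import *
plan([.4241,-.1226,.12],178.76)
wristroll(PL[80],0,.047)
E
```

```text
t 28.3 turn [ 1.000e-03 -1.700e-03 -1.433e+00] shift [ 0.1281 -0.3091  0.0286] q6 -105 at [0.5155 0.1992 0.1482] F [-0.2  0.7  0.5] open 0.0499
barrel mid [0.5228 0.1997] len 0.085 ang 7.0 px [278. 221.] [279. 217.]
```

roller_80 is seated (centroid (278,221) against (279,217), 7.0°). Last is roller_50.

Call:
arm_command(motion=[[[0,0,-1.433],[0.128,-0.309,0.0285],0.06],[[0,0,-1.433],[0.128,-0.309,0.0285],0.06],[[0,0,-1.433],[0.128,-0.309,0.0285],0.06],[[0,0,-1.433],[0.128,-0.309,0.0285],0.06],[[0,0,-1.433],[0.128,-0.309,0.0285],0.06],[[0,0,-1.433],[0.128,-0.309,0.0285],0.06],[[0,0,-1.433],[0.128,-0.309,0.0285],0.06],[[0,0,-1.433],[0.128,-0.309,0.0285],0.06],[[0,0,-1.433],[0.128,-0.309,0.0285],0.06],[[0,0,-1.433],[0.128,-0.309,0.0285],0.06],[[0,0,-1.433],[0.128,-0.309,0.0285],0.06],[[0,0,-1.433],[0.128,-0.309,0.0285],0.06],[[0,0,-1.433],[0.128,-0.309,0.0285],0.06],[[0,0,-1.433],[0.128,-0.309,0.0285],0.06],[[0,0,-1.433],[0.128,-0.309,0.0285],0.06],[[0,0,-1.433],[0.128,-0.309,0.0285],0.06],[[0,0,-1.433],[0.128,-0.309,0.0285],0.06],[[0,0,-1.433],[0.128,-0.309,0.0285],0.06]])

```text
time: 30.15
tcp_pos: [0.4251, -0.1223, 0.1208]
ee_rot: [[-0.022, -1.0, 0.0], [-1.0, 0.022, -0.0], [0.0, -0.0, -1.0]]
contact_force: [-0.4, 0.0, -0.2]
opening: 0.0601
gripper_force: 0.0
```

```bash
python3 - <<'E'
from h import *
plan([.4241,-.1226,.034],178.76)
wristroll([.4241,-.1226],0)
E
```

```text
t 30.15 turn [-0.0001 -0.0001  0.    ] shift [0.0003 0.001  0.0868] q6 -105 at [ 0.4251 -0.1223  0.1208] F [-0.4  0.  -0.2] open 0.0601
barrel mid [ 0.426  -0.1189] len 0.0519 ang 88.91 px [277. 221.] [279. 218.]
```

Call:
arm_command(motion=[[[0,0,0],[0,0,0.03],0.06],[[0,0,0],[0,0,0.06],0.06],[[0,0,0],[0,0,0.077],0.06],[[0,0,0],[0,0,0.084],0.06],[[0,0,0],[0,0,0.087],0.06],[[0,0,0],[0,0,0.087],0.06],[[0,0,0],[0,0,0.087],0.02],[[0,0,0],[0,0,0.087],0.02],[[0,0,0],[0,0,0.087],0.02],[[0,0,0],[0,0,0.087],0.02],[[0,0,0],[0,0,0.087],0.02],[[0,0,0],[0,0,0.087],0.02],[[0,0,0],[0,0,0.087],0.02]])

```text
time: 31.5
tcp_pos: [0.4258, -0.1226, 0.0348]
ee_rot: [[-0.022, -1.0, 0.002], [-1.0, 0.022, -0.001], [0.001, -0.002, -1.0]]
contact_force: [-1.0, 0.5, 5.3]
opening: 0.0284
gripper_force: 58.7
```

Call:
arm_command(motion=[[[0,0,0],[0,0,-0.02],0.02],[[0,0,0],[0,0,-0.05],0.02],[[0,0,0],[0,0,-0.09],0.02],[[0,0,0],[0,0,-0.113],0.02],[[0,0,0],[0,0,-0.113],0.02],[[0,0,0],[0,0,-0.113],0.02],[[0,0,0],[0,0,-0.113],0.02]])

```text
time: 32.2
tcp_pos: [0.4241, -0.1218, 0.1458]
ee_rot: [[-0.022, -1.0, -0.002], [-1.0, 0.022, 0.001], [-0.001, 0.002, -1.0]]
contact_force: [0.2, -0.8, -1.3]
opening: 0.0281
gripper_force: 59.7
```

```bash
python3 - <<'E'
from h import *
plan([*PL[50],.14],96.64)
c=shot("wrist","w8.png");M=np.array(c["mount"])
print([ (h,proj(c,np.array([.029+h,0,.013]),M).round()) for h in(-.005,0,.005)],[ (h,proj(c,np.array([.049+h,0,.013]),M).round()) for h in(-.005,0,.005)])
E
```

```text
t 32.2 turn [ 2.0000e-03 -6.0000e-04  1.4333e+00] shift [-0.2557 -0.0948  0.0058] q6 7 at [ 0.4241 -0.1218  0.1458] F [ 0.2 -0.8 -1.3] open 0.0281
[(-0.005, array([278., 230.])), (0, array([278., 218.])), (0.005, array([278., 206.]))] [(-0.005, array([278., 182.])), (0, array([278., 169.])), (0.005, array([278., 156.]))]
```

View pics/w8.png

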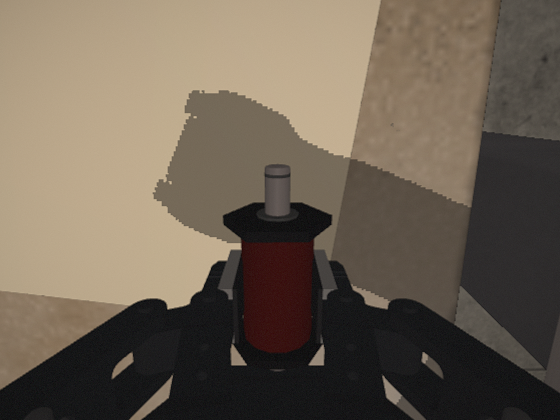

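Held; hex at row 217 and tip at row 169, so zero offset. Carrying it over place_50.

Call:
arm_command(motion=[[[0,0,1.433],[-0.2555,-0.095,0.0055],0.02],[[0,0,1.433],[-0.2555,-0.095,0.0055],0.02],[[0,0,1.433],[-0.2555,-0.095,0.0055],0.02],[[0,0,1.433],[-0.2555,-0.095,0.0055],0.02],[[0,0,1.433],[-0.2555,-0.095,0.0055],0.02],[[0,0,1.433],[-0.2555,-0.095,0.0055],0.02],[[0,0,1.433],[-0.2555,-0.095,0.0055],0.02],[[0,0,1.433],[-0.2555,-0.095,0.0055],0.02],[[0,0,1.433],[-0.2555,-0.095,0.0055],0.02],[[0,0,1.433],[-0.2555,-0.095,0.0055],0.02],[[0,0,1.433],[-0.2555,-0.095,0.0055],0.02],[[0,0,1.433],[-0.2555,-0.095,0.0055],0.02],[[0,0,1.433],[-0.2555,-0.095,0.0055],0.02],[[0,0,1.433],[-0.2555,-0.095,0.0055],0.02],[[0,0,1.433],[-0.2555,-0.095,0.0055],0.02],[[0,0,1.433],[-0.2555,-0.095,0.0055],0.02],[[0,0,1.433],[-0.2555,-0.095,0.0055],0.02],[[0,0,1.433],[-0.2555,-0.095,0.0055],0.02]])

```text
time: 34.05
tcp_pos: [0.5256, 0.1311, 0.1414]
ee_rot: [[-0.993, -0.116, 0.0], [-0.116, 0.993, 0.0], [-0.0, -0.0, -1.0]]
contact_force: [-0.4, 0.4, -1.5]
opening: 0.028
gripper_force: 59.7
```

```bash
python3 - <<'E'
from h import *
plan([*PL[50],.060],96.64)
E
```

```text
t 34.05 turn [-0.      0.0002  0.0004] shift [0.0011 0.0008 0.0814] q6 7 at [0.5256 0.1311 0.1414] F [-0.4  0.4 -1.5] open 0.028
```

Call:
arm_command(motion=[[[0,0,0],[0.001,0.001,0.015],0.02],[[0,0,0],[0.001,0.001,0.03],0.02],[[0,0,0],[0.001,0.001,0.045],0.02],[[0,0,0],[0.001,0.001,0.058],0.02],[[0,0,0],[0.001,0.001,0.066],0.02],[[0,0,0],[0.001,0.001,0.07],0.02],[[0,0,0],[0.001,0.001,0.073],0.02],[[0,0,0],[0.001,0.001,0.075],0.02],[[0,0,0],[0.001,0.001,0.076],0.02],[[0,0,0],[0.001,0.001,0.077],0.02],[[0,0,0],[0.001,0.001,0.078],0.02],[[0,0,0],[0.001,0.001,0.078],0.02]])

```text
time: 35.25
tcp_pos: [0.5245, 0.132, 0.0633]
ee_rot: [[-0.993, -0.116, 0.0], [-0.116, 0.993, 0.0], [-0.0, 0.0, -1.0]]
contact_force: [-0.4, -1.6, -2.1]
opening: 0.0282
gripper_force: 59.7
```

Call:
arm_command(motion=[[[0,0,0],[0,0,0.001],0.02],[[0,0,0],[0,0,0.002],0.02],[[0,0,0],[0,0,0.0025],0.02],[[0,0,0],[0,0,0.0025],0.02]])

```text
time: 35.65
tcp_pos: [0.5245, 0.1322, 0.0608]
ee_rot: [[-0.993, -0.116, 0.0], [-0.116, 0.993, 0.0], [-0.0, 0.0, -1.0]]
contact_force: [-0.6, 1.6, -1.4]
opening: 0.0279
gripper_force: 59.8
```

Call:
arm_command(motion=[[[0,0,0],[0,0,0.0007],0.02],[[0,0,0],[0,0,0.0015],0.02],[[0,0,0],[0,0,0.0015],0.02]])

```text
time: 35.95
tcp_pos: [0.5246, 0.1326, 0.0597]
ee_rot: [[-0.993, -0.117, 0.001], [-0.117, 0.993, 0.001], [-0.001, 0.001, -1.0]]
contact_force: [-2.1, 3.2, 4.4]
opening: 0.0278
gripper_force: 60.5
```

Now release, rise, then back off to the right, clear of the top camera's view of the rack.

Call:
arm_command(motion=[[[0,0,0],[0,0,0.0005],0.03],[[0,0,0],[0,0,0.0005],0.034],[[0,0,0],[0,0,0.0005],0.04],[[0,0,0],[0,0,0.0005],0.048],[[0,0,0],[0,0,0.0005],0.048],[[0,0,0],[0,0,-0.02],0.048],[[0,0,0],[0,0,-0.05],0.048],[[0,0,0],[0,0,-0.1],0.05],[[0,0,0],[0,0,-0.15],0.05],[[0,0,0],[0,-0.05,-0.15],0.05],[[0,0,0],[0,-0.1,-0.15],0.05],[[0,0,0],[0,-0.15,-0.15],0.05],[[0,0,0],[0,-0.2,-0.15],0.05],[[0,0,0],[0,-0.25,-0.15],0.05],[[0,0,0],[0,-0.3,-0.15],0.05],[[0,0,0],[0,-0.35,-0.15],0.05],[[0,0,0],[0,-0.35,-0.15],0.05],[[0,0,0],[0,-0.35,-0.15],0.05],[[0,0,0],[0,-0.35,-0.15],0.05]])

```text
time: 37.85
tcp_pos: [0.5645, -0.2147, 0.209]
ee_rot: [[-0.993, -0.117, -0.001], [-0.117, 0.993, 0.001], [0.001, 0.001, -1.0]]
contact_force: [-0.2, -0.5, 0.2]
opening: 0.0502
gripper_force: 0.0
```

```bash
python3 - <<'E'
from h import *
c=shot("top");r=c["color"][200:310,140:280,::-1]
cv2.imwrite('pics/end.png',cv2.resize(cv2.convertScaleAbs(r,alpha=1.8),None,fx=5.4,fy=5.4,interpolation=cv2.INTER_CUBIC))
u=np.array([np.cos(np.radians(6.644)),np.sin(np.radians(6.644)),0])
for w in PL: print(w,[((proj(c,np.array([*PL[w],.047])+k*(w/2000+.024)*u)-[139.6,199.6])*5.4).round() for k in(1,-1)])
for p in("tape_roll","loupe"):
    for q in models.tip_of("top",p)[:1]: print(p,at(c,q["position"],0).round(4))
E
```

```text
140 [array([103.,  77.]), array([131., 505.])]
110 [array([260.,  94.]), array([287., 453.])]
80 [array([416., 111.]), array([442., 401.])]
50 [array([573., 128.]), array([595., 349.])]
tape_roll [0.7947 0.0802 0.    ]
loupe [ 0.7343 -0.0184  0.    ]
```

View pics/end.png

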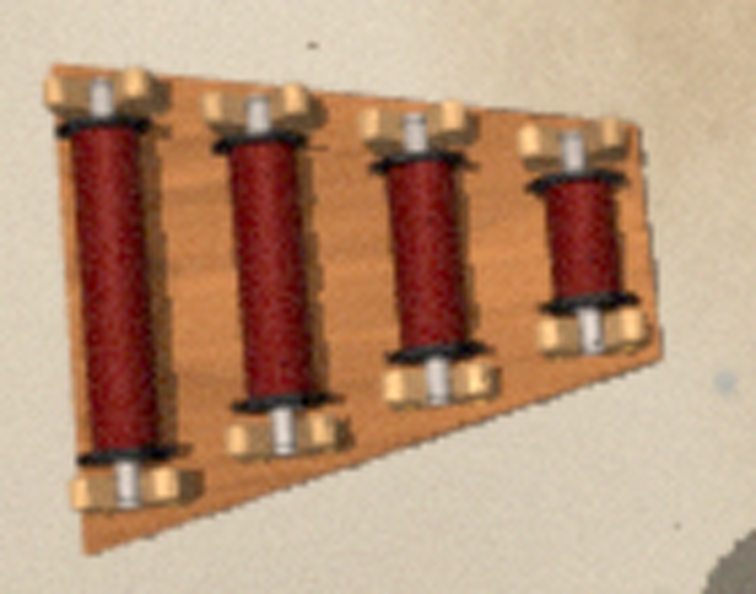

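The final view shows all four rollers seated in order. Their tips, e.g. (101,80)/(128,505) and (572,132)/(594,350), match the predicted seated positions within about 1 mm, and the tape and loupe haven't moved.

```bash
python3 -c "
from plant import arm
print(arm.sign_off())"
```

```text
the job is handed in; nothing more can be done
None
```

All four rollers are back in the rack in width order, seated in their notches to within about 1 mm in the final picture; the tape roll and loupe were not touched, and I handed the job in at about 38 s (no verdict was returned).

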